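Start the bench shaker

ROBOT

A 6-joint arm with a two-finger parallel gripper is mounted at the origin on the work surface. World frame = base frame: x ahead of the robot, y to its left, z up, the work surface at z = 0. Lengths are in mm, angles in rad, forces in N, time in s.
With the tool pointing down it reaches from about 300 to 775 mm from the base axis. Payload 14.6 kg.
Tool frame: the origin (TCP) lies between the finger pads; the fingertips stand 8 mm ahead of it and the grasp point (between the pads) lies 11 mm behind it; z points along the fingers, y is the direction in which the jaws open and shut (so a half turn about z gives the same grasp; the last joint's range is limited). The gripper opens to 94 mm and grips with 3 to 60 N. Pads are 16 mm wide; open, the fingers measure 119 mm over their backs; the gripper's body (75 mm by 177 mm) begins 78 mm behind the grasp point.
Start: joints at [1.247, 0.3, 1.521, -0, 1.321, -0.067], TCP at [139.691, 531.955, 213.446] pointing down, gripper open.
Joint ranges: [-3.03, 3.03], [-0.79, 2.21], [0.23, 2.52], [-1.04, 4.18], [0, 3.07], [-2.55, 2.55]. Speed limits (rad/s): [2.22, 2.22, 2.57, 3.14, 3.14, 3.14].

INTERFACE

Orientations are given as [roll, pitch, yaw] about the fixed x, y, z axes, in that order (R = Rz(yaw) Ry(pitch) Rx(roll)).
In Python, from cell import manip gives the robot as it stands. The module is installed in compiled form; this text tells all that it offers.
- The arm moves only by the tool send_rows, never from a script. Its argument "series" is a list that holds one entry, the list of rows, each a list of 5 numbers: the opening, from 0 (shut) to 1 (fully open), then the shift along the tool's x, y, z in mm, then the turn about the tool's z in degrees. In form: [[[gripper, dx, dy, dz, roll], ...]]. A call has 1 to 10 rows; each row is the pose to reach, as a shift and turn from the pose commanded when the call began, along the tool's axes at that moment; what a row does not reach only later rows make up. A row lasts 1/10 s, in which the tool goes at most 50 mm and 8.59 degrees, less where a joint would pass 70% of its speed; a pose out of reach is approached as far as the arm can. A call with a gripper value outside its range is refused whole. The fingers move at their own pace and stop on an object; "newtons" is the grip in N (left out, the last holds). Time passes only in rows, so rows that repeat a pose let the fingers close. It gives the time, the measured TCP pose, the force and the opening at its end, in the units of the state.
- manip.read_state(): the state, without advancing time (a new reading comes with each control period).
- manip.camera(name): name is "side" or "top" or "wrist"; returns a dict with "img" (400x640x3 uint8, red, green, blue), "vfov" (degrees; the focal length in pixels is half the picture's height over the tangent of half this angle, whatever the lens; pixels are square), "cx", "cy" (the principal point, pixels), "dist" ([k1, k2, p1, p2, k3] as OpenCV has them; the pictures are not rectified), "pose" (4x4, takes a point from camera to world coordinates); the wrist camera has in their place "T_tool_cam" (4x4, takes a point from camera to tool coordinates, whose origin is the TCP and whose axes are the flange's). Camera axes: x right, y down, z forward; pixel columns grow to the right and rows downward; lengths in mm; the calibration is good to about 2 mm. A picture is of the moment at which its call begins: read the wrist's pose just before it. There is no depth.
- manip.sign_off(): hands the job in, once; it reports no verdict.
Trained networks look in a picture, given as the dict that the camera call returned (one of the last four; its "shot" number tells which), for a name from the list of things; names that differ only in an ending like _2 or _b are one class to them, and where a whole thing is asked for, a point or a joint stands for the part that bears it (a point fixed in the world has none). Each returns a list of dicts, best first, with "conf" (0 to 1); they miss things now and then, are a little off and sometimes report something else, mostly with a low value. They report only what shows in the picture. A call takes as long as a camera call.
- manip.find_in(target, picture): "rect" ([left, top, width, height] in pixels, round what is visible of it).
- manip.silhouettes(target, picture): "pixels" (400x640 bool, what is visible of it) and "rect" ([left, top, width, height] in pixels, round what is visible of it).
The state is a dict: "clock": time; "joints": joint angles; "qd": joint speeds; "effort": joint torques, N m; "eef_pos": TCP position; "eef_rot": TCP orientation; "wrist_force": force on the tool from outside, world axes, zero at the start; "moment": the same for the moment, N m; "finger_gap": finger opening in mm.
Only numpy, scipy, OpenCV 4.12 (cv2) and the standard library are available. Lean on these libraries where they do the work, as an engineer would, in place of code of your own. Each camera call takes 0.05 s, during which the arm holds its last target. There are 200 camera calls.

TASK

Start a shaking run with the fingertips: first push the shaker's see-through lid down until it is fully shut, then press the far half of the rocker switch beside it (the half towards the lid's hinge) fully down, and only then press the long bar key in the middle of the loose control box all the way in for a moment and let it come up again. Leave the round and the square key alone, do not pick up anything, and do not shove the control box about or disturb the other things on the bench.

Things in the scene. Friction and masses are not known exactly. Their poses are not given: they have to be found in the camera images.
- shaker: (Lengths here in mm.) Cream bench shaker, fixed to the bench, 200 (x) x 210 (y) x 80 mm high. Origin: centre of its underside; its +x points to its rear (away from the robot), +y to its left, z up; its flat deck is at z = 80. An open well on the left of the deck is covered by the lid; the rocker is on the right of the deck. It stands left or right, the control box opposite.
- lid (a joint): the lid's angle in rad: 0 = flat shut on the deck, grows as it opens; starts between 0.6 and 0.95, stop at 1.1. A stiff hinge: it stays where it is left and has no catch; about 0.1 to 0.2 N m closes it (2 to 4 N straight down at 50 from the hinge).
- lid_hinge (a point): middle of the lid's hinge line, on the shaker's deck near its rear edge, at (75, 27.5, 80) in the shaker's frame. The hinge runs along the shaker's y. The lid is a flat smoked clear plate with a cream frame, 120 long from hinge to free edge, 126 wide, 8 thick; its underside contains the hinge line, so shut its top is 88 above the bench. It reaches from the hinge towards the robot and upwards; the free edge comes down at the front.
- lid_edge (a point): middle of the lid's free edge, on its upper (outer) face, 120 from the hinge; moves with the lid. A small tab, 34 wide, sticks out 12 beyond it.
- rocker (a joint): the rocker's angle in rad: 0 = off (far half up, near half down), 0.36 = on, at its stop (far half down). Stays where it is left; about 0.025 N m turns it (1 to 2 N at 25 from the pivot).
- rocker_pivot (a point): middle of the rocker's pivot, at (30, -67, 92) in the shaker's frame, 12 above the deck. The axis runs along the shaker's y. The rocker is a grey paddle, 70 long along the shaker's x, 34 wide, 10 thick, centred on the pivot, between two low black rails (5 high, 3 off its sides).
- rocker_far_end (a point): middle of the far (rear) end edge of the rocker's upper face, 35 from the pivot along the paddle; about 103 above the bench when off and 91 when on.
- control_box: loose flat cream box, 0.9 kg, on rubber feet, 120 (x) x 250 (y) x 40 mm high, with a dark display on its far half and a row of three grey keys on its near half. Origin: centre of its underside; +x points away from the robot, +y to its left, turned up to 0.35 rad.
- bar_key (a joint): travel of the bar key in m: 0 = up, 0.006 = fully in. Sprung: starts to move at about 1.1 N, fully in at about 3.8 N, comes up by itself.
- bar_key_top (a point): centre of the top of the bar key, the middle key of the row, 22 (x) x 62 (y), at (-20, 0, 50) in the control box's frame, 10 above the box's top; moves with the key.
- round_key (a joint): travel in m of the round key (28 across, the left one, at (-20, 85) in the box's frame, same height and spring). To be left alone.
- square_key (a joint): travel in m of the square key (26 x 26, the right one, at (-20, -85) in the box's frame, same height and spring). To be left alone.
- vial_deck: bystander: small clear vial with a white screw cap, 55 mm high, 23 mm across, standing loose on the front right corner of the shaker's deck. Origin: centre of its underside.
- vial_middle: bystander: the same kind of vial, standing on the bench between shaker and control box. Origin: centre of its underside.
- vial_rack: bystander: cream block of ten capped vials with a thin steel carrying bow, 90 x 190 x 128 mm high, at the back of the bench. Origin: centre of its underside.
- bottle: bystander: amber bottle, 140 mm high, 60 mm across, at the back. Origin: centre of its underside.
- dish_stack: bystander: stack of four culture dishes, one piece, 60 mm high, 92 mm across, at the left. Origin: centre of its underside.
- tip_tray: bystander: open empty tray, 100 x 130 x 50 mm high, at the right. Origin: centre of its underside.
- marker: bystander: marker pen lying on the bench at the back right, 130 long, 13 across. Origin: underside of its middle; x along the pen.

How it is judged (in metres and radians):
On the way, in this order (a step that is already met when the one before it is completed fails the run):
1. the lid is pushed fully shut (within 0.04 rad) (value of joint lid below 0.04 rad), for 0.2 s.
2. the rocker is pressed fully on (past 0.3 rad) with the lid shut (value of joint rocker above 0.3 rad and value of joint lid below 0.04 rad), for 0.1 s.
3. the bar key is pressed in (past 4.5 mm) with the lid shut and the rocker on (all of step 2 and value of joint bar_key above 0.0045 m), for 0.1 s.
At the end, for the whole second after the job is handed in: Lid shut within 0.04 rad, rocker on past 0.3 rad, all keys up again, control box at rest flat on the bench within 30 mm of where it started, and the standing bystanders upright (all of step 2 and value of joint each of bar_key, round_key, square_key below 0.0015 m and distance of control_box from where it was at the start of the episode below 0.03 m and height (world z) of control_box below 0.006 m and angle between control_box's own z axis and vertical below 0.05 rad and linear speed of control_box below 0.02 m/s and angle between each of vial_deck, vial_middle, vial_rack, bottle, dish_stack's own z axis and vertical below 0.2 rad); the robot touches nothing.
It fails at once if the rocker is switched on while the lid is open (value of joint rocker above 0.2 rad and value of joint lid above 0.12 rad).
It fails at once if the bar key is pressed before the lid is shut and the rocker is on (value of joint bar_key above 0.003 m and (value of joint lid above 0.12 rad or value of joint rocker below 0.28 rad)).
It fails at once if the round or the square key is pressed (value of joint any of round_key, square_key above 0.003 m).
It fails at once if the control box is lifted, tipped or shoved more than 30 mm (height (world z) of control_box above 0.012 m or angle between control_box's own z axis and vertical above 0.15 rad or distance of control_box from where it was at the start of the episode above 0.03 m).
It fails at once if a bystander is lifted, knocked over or moved more than 30 mm (distance of any of vial_deck, vial_middle, vial_rack, bottle, dish_stack, tip_tray, marker from where it was at the start of the episode above 0.03 m or angle between any of vial_deck, vial_middle, vial_rack, bottle, dish_stack's own z axis and vertical above 0.5 rad).
It also fails if it takes over 48 s, if anything falls off the work surface, if the arm or the gripper's body presses on something with over 40 N, if the wrist force passes 120 N, or if a joint passes its speed limit or range.

## Working session

There is one attempt and no reset: what is moved stays moved. The work goes in short steps, Python scripts to look and compute and a tool call to move; the robot and the scene stay as the last step left them, time stands still between calls to the robot, and variables do not carry over. Pictures are saved under pics/ and viewed, about 8 in all and at most 12, crops included, and the job is handed in when it is done.

Besides the shell and the picture viewer there is one more tool, called after "Request:" by a JSON object that holds its "op" and its "data", one argument or row to a line. send_rows: Moves the arm, as the interface text tells. Its arguments: {"type":"object","properties":{"series":{"type":"array"},"newtons":{"type":"number"}},"required":["series"]}

```bash
mkdir -p pics; cat > h.py <<'E'
import numpy as np, cv2
from scipy.spatial.transform import Rotation as R
from cell import manip
def toolT(s):
    T=np.eye(4);T[:3,:3]=R.from_euler('xyz',s['eef_rot']).as_matrix();T[:3,3]=s['eef_pos'];return T
def cam(name):
    s=manip.read_state();c=manip.camera(name)
    c['P']=np.array(c['pose']) if 'pose' in c else toolT(s)@np.array(c['T_tool_cam'])
    f=200/np.tan(np.radians(c['vfov'])/2);c['K']=np.array([[f,0,c['cx']],[0,f,c['cy']],[0,0,1.]]);return c
def ray(c,uv):
    p=cv2.undistortPoints(np.array(uv,float).reshape(-1,1,2),c['K'],np.array(c['dist'],float)).reshape(-1,2)
    d=np.c_[p,np.ones(len(p))]@c['P'][:3,:3].T
    return c['P'][:3,3],d
def onz(c,uv,z):
    o,d=ray(c,uv);return o+d*((z-o[2])/d[:,2])[:,None]
def proj(c,X):
    Ti=np.linalg.inv(c['P']);X=np.array(X,float).reshape(-1,3)
    return cv2.projectPoints(X,cv2.Rodrigues(Ti[:3,:3])[0],Ti[:3,3],c['K'],np.array(c['dist'],float))[0].reshape(-1,2)
def save(c,n): cv2.imwrite('pics/'+n+'.png',c['img'][:,:,::-1])
E
python3 - <<'E'
from h import *
s=manip.read_state();print(s)
for n in('top','side'):
    c=cam(n);save(c,n);print(n,c['P'].round(2).tolist(),c['vfov'])
    for t in('shaker','lid','rocker','control_box','bar_key','round_key','square_key','vial_deck','vial_middle','dish_stack','tip_tray'):
        print(t,[(np.round(r['rect']).tolist(),round(r['conf'],2)) for r in manip.find_in(t,c)[:2]])
E
```

```text
{'clock': 0.0, 'joints': array([ 1.24740113e+00,  3.00487976e-01,  1.52158179e+00,  1.25212970e-05,
        1.32070624e+00, -6.65946552e-02]), 'qd': array([-0.00028666,  0.00047639, -0.00076501,  0.0007477 , -0.00049968,
        0.00099354]), 'effort': array([-2.15111027e-04, -5.31792355e+01, -3.52745819e+01,  7.08236522e-02,
        2.41910439e-02, -8.67050039e-05]), 'eef_pos': array([139.60846892, 531.72191119, 212.87677135]), 'eef_rot': array([-3.14041273e+00, -9.08479764e-05,  2.88478895e+00]), 'wrist_force': array([-0.73818981, -0.06473719,  0.62593186]), 'moment': array([0.02398482, 0.03073463, 0.00497096]), 'finger_gap': 93.72656000588763}
top [[-0.02, -0.99, 0.14, 408.41], [-1.0, 0.02, 0.0, -11.06], [-0.0, -0.14, -0.99, 1138.77], [0.0, 0.0, 0.0, 1.0]] 53.62998204493335
shaker [([192.0, 192.0, 90.0, 82.0], 0.76)]
lid [([193.0, 201.0, 52.0, 36.0], 0.59), ([251.0, 205.0, 15.0, 27.0], 0.4)]
rocker [([252.0, 202.0, 14.0, 27.0], 0.58), ([138.0, 199.0, 36.0, 34.0], 0.15)]
control_box [([324.0, 196.0, 90.0, 49.0], 0.97)]
bar_key [([359.0, 223.0, 21.0, 8.0], 0.63)]
round_key [([410.0,
[... 455 characters left out ...]
57.13], [0.0, 0.0, 0.0, 1.0]] 53.373355884811396
shaker [([199.0, 151.0, 104.0, 86.0], 0.96), ([263.0, 176.0, 24.0, 19.0], 0.63)]
lid [([224.0, 148.0, 53.0, 30.0], 0.71), ([383.0, 174.0, 25.0, 49.0], 0.7)]
rocker [([262.0, 180.0, 26.0, 15.0], 0.76)]
control_box [([303.0, 218.0, 109.0, 80.0], 0.82), ([311.0, 148.0, 67.0, 61.0], 0.3)]
bar_key [([338.0, 245.0, 23.0, 14.0], 0.62)]
round_key []
square_key [([372.0, 262.0, 11.0, 13.0], 0.52)]
vial_deck [([234.0, 187.0, 12.0, 20.0], 0.46), ([336.0, 242.0, 23.0, 17.0], 0.15)]
vial_middle [([293.0, 218.0, 8.0, 13.0], 0.58), ([314.0, 145.0, 64.0, 61.0], 0.18)]
dish_stack [([206.0, 155.0, 25.0, 26.0], 0.6)]
tip_tray [([440.0, 277.0, 83.0, 78.0], 0.71)]
```

```bash
python3 - <<'E'
import cv2,numpy as np
t=cv2.imread('pics/top.png')[110:300,120:520];s=cv2.imread('pics/side.png')[130:310,180:430]
cv2.imwrite('pics/a.png',cv2.resize(t,None,fx=2,fy=2,interpolation=cv2.INTER_CUBIC));cv2.imwrite('pics/b.png',cv2.resize(s,None,fx=3,fy=3,interpolation=cv2.INTER_CUBIC))
E
```

```text
(no output)
```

View pics/a.png

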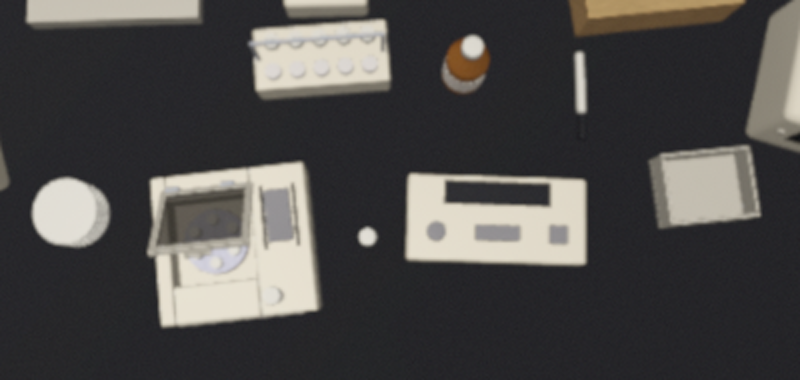

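View pics/b.png

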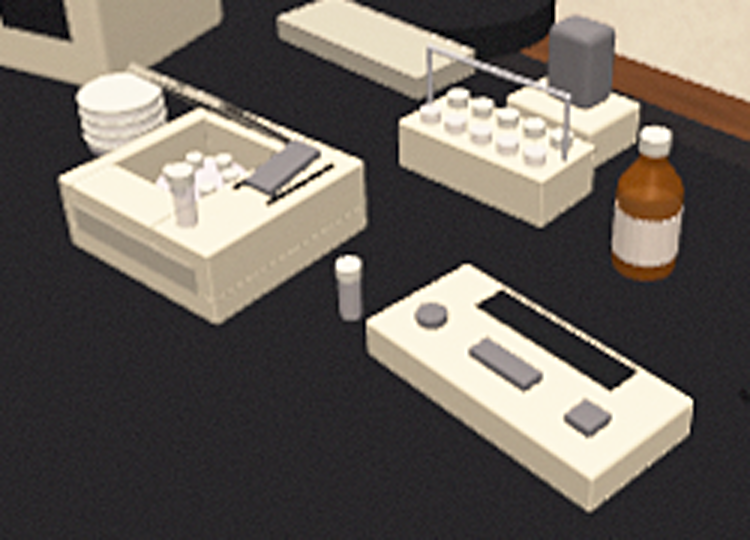

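```bash
python3 - <<'E'
from h import *
c=cam('top')
U=lambda p:np.array(p,float)/2+[120,110]
def fit(M,W):
    M=np.array(M,float);W=np.array(W)[:,:2];m=M-M.mean(0);w=W-W.mean(0)
    a=np.arctan2((m[:,0]*w[:,1]-m[:,1]*w[:,0]).sum(),(m*w).sum());Q=np.array([[np.cos(a),-np.sin(a)],[np.sin(a),np.cos(a)]])
    t=W.mean(0)-Q@M.mean(0);print('yaw',a,'t',t.round(1),'res',(W-M@Q.T-t).round(1).tolist());return a,Q,t
W=onz(c,U([(150,178),(304,163),(319,310),(161,326)]),80);print(W.round(1))
a,Q,t=fit([(100,105),(100,-105),(-100,-105),(-100,105)],W)
for n,p in dict(hinge=(75,27.5,80),piv=(30,-67,92),vial=(0,0,0)).items(): print(n,(Q@p[:2]+t).round(1),((proj(c,[*(Q@p[:2]+t),p[2]])-[120,110])*2).round())
print('vialdeck',onz(c,U([(272,296)]),135).round(1),'vmid',onz(c,U([(367,237)]),55).round(1),'dish',onz(c,U([(66,211)]),60).round(1), 'bow',onz(c,U([(250,42),(387,36)]),128).round(1))
for th in (.6,.7,.8,.9): # free edge corners
    e=[(75-120*np.cos(th)-8*np.sin(th)*0-8*np.sin(th),27.5+s*63,80+120*np.sin(th)+8*np.cos(th)) for s in(1,-1)]
    print(th,((proj(c,[[*(Q@p[:2]+t),p[2]] for p in e])-[120,110])*2).round().tolist())
W=np.r_[onz(c,U([(408,175),(586,180),(586,265),(406,262)]),40),onz(c,U([(436,231),(497,233),(558,235)]),50)]
a,Q,t=fit([(60,125),(60,-125),(-60,-125),(-60,125),(-20,85),(-20,0),(-20,-85)],W)
print('bar',(Q@[-20,0]+t).round(1),W[5])
E
```

```text
[[570.7 296.9  80. ]
 [587.5  86.2  80. ]
 [389.7  67.5  80. ]
 [371.3 278.5  80. ]]
yaw 0.08794704346229154 t [479.8 182.3] res [[0.6, 1.3], [-1.2, -0.2], [0.3, -1.4], [0.3, 0.4]]
hinge [552.1 216.3] [[208. 191.]]
piv [515.6 118.2] [[279. 215.]]
vial [479.8 182.3] [[243. 247.]]
vialdeck [[409.1 122.6 135. ]] vmid [[487.3   2.6  55. ]] dish [[529.6 420.6  60. ]] bow [[744.  153.3 128. ]
 [748.5 -29.1 128. ]]
0.6 [[152.0, 270.0], [252.0, 259.0]]
0.7 [[150.0, 264.0], [251.0, 254.0]]
0.8 [[148.0, 258.0], [249.0, 247.0]]
0.9 [[145.0, 251.0], [248.0, 240.0]]
yaw -0.04492861931988763 t [ 509.  -178.3] res [[-0.1, -0.0], [-0.5, -1.4], [0.1, -0.5], [-1.9, 0.2], [1.4, -0.0], [0.8, 0.7], [0.2, 1.0]]
bar [ 489.  -177.4] [ 489.81983751 -176.70602739   50.        ]
```

```bash
cat >> h.py <<'E'
def go(*X,yaw=None):
    s=manip.read_state();T=toolT(s)
    for x in X: print(np.round(T[:3,:3].T@(np.array(x,float)-T[:3,3]),1).tolist())
    print('pos',s['eef_pos'].round(1),'rot',s['eef_rot'].round(3),'F',s['wrist_force'].round(1),'gap',s['finger_gap'].round(1),'t',s['clock'],'j6',s['joints'][5])
E
python3 -c "
from h import *
go((490,211,240),(315,371,240))"
```

```text
[-420.3, -221.5, -26.6]
[-210.5, -111.2, -26.6]Traceback (most recent call last):
  File "<string>", line 3, in <module>
    go((490,211,240),(315,371,240))
    ~~^^^^^^^^^^^^^^^^^^^^^^^^^^^^^
  File "h.py", line 23, in go
    print('pos',s['eef_pos'].round(1),'rot',s['eef_rot'].round(3),'F',s['wrist_force'].round(1),'gap',s['finger_gap'].round(1),'t',s['clock'],'j6',s['joints'][5])
                                                                                                      ^^^^^^^^^^^^^^^^^^^^^
AttributeError: 'float' object has no attribute 'round'
```

Request:
{"op": "send_rows", "data": {
  "series": [
    [[0,0,0,-27,-4],[0,-40,-20,-27,-8],[0,-84,-44,-27,-12],[0,-126,-66,-27,-16],[0,-168,-88,-27,-16],[0,-210,-110,-27,-16],[0,-252,-132,-27,-16],[0,-294,-154,-27,-16],[0,-336,-176,-27,-16],[0,-378,-198,-27,-16]]
  ]
}}

```text
clock: 2.25
eef_pos: [456.2, 242.8, 240.7]
eef_rot: [3.141, 0.0, -3.119]
wrist_force: [-0.3, 1.1, 0.1]
finger_gap: 17.6
```

```bash
sed -i "s/s\['finger_gap'\].round(1)/round(s['finger_gap'],1)/" h.py; python3 -c "
from h import *
go((490,211,240))
c=cam('wrist');save(c,'w1')
for t in('lid','rocker','vial_deck'):print(t,[(np.round(r['rect']).tolist(),round(r['conf'],2)) for r in manip.find_in(t,c)[:2]])
a=.088;Q=np.array([[np.cos(a),-np.sin(a)],[np.sin(a),np.cos(a)]])
for p in [(75,90.5,80),(75,-35.5,80),(65,-50,102),(65,-84,102),(-5,-50,92),(-5,-84,92)]:print(p,proj(c,[*(Q@p[:2]+[479.8,182.3]),p[2]]).round())
"
```

```text
[-33.1, -32.6, 0.7]
pos [456.2 242.8 240.7] rot [ 3.141  0.    -3.119] F [-0.3  1.1  0.1] gap 17.6 t 2.25 j6 -1.1749379208780613
lid [([192.0, 218.0, 172.0, 68.0], 0.72)]
rocker [([175.0, 211.0, 37.0, 75.0], 0.77)]
vial_deck [([137.0, 105.0, 230.0, 201.0], 0.67), ([160.0, 129.0, 47.0, 30.0], 0.56)]
(75, 90.5, 80) [[349. 273.]]
(75, -35.5, 80) [[230. 280.]]
(65, -50, 102) [[209. 282.]]
(65, -84, 102) [[176. 284.]]
(-5, -50, 92) [[202. 212.]]
(-5, -84, 92) [[167. 214.]]
```

View pics/w1.png

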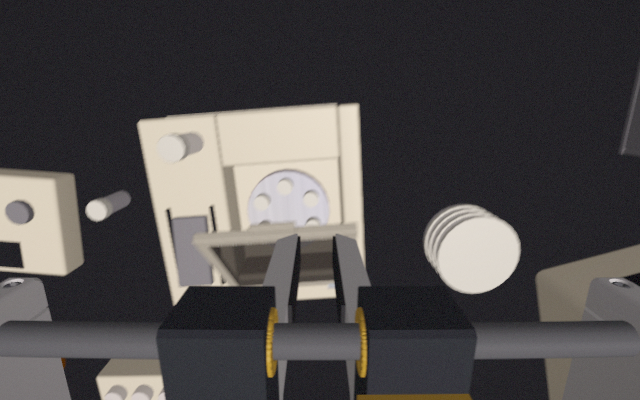

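Request:
{"op": "send_rows", "data": {
  "series": [
    [[0,-33,-32,0,-1],[0,-33,-32,0,-3],[0,-33,-32,30,-3],[0,-33,-32,50,-3],[0,-33,-32,65,-3],[0,-33,-32,73,-3],[0,-33,-32,81,-3],[0,-33,-32,89,-3],[0,-33,-32,97,-3],[0,-33,-32,105,-3]]
  ]
}}

```text
clock: 3.45
eef_pos: [488.8, 213.3, 135.1]
eef_rot: [3.141, 0.001, -3.067]
wrist_force: [-0.7, 0.4, 0.9]
finger_gap: 0.2
```

Request:
{"op": "send_rows", "data": {
  "series": [
    [[0,0,0,8,0],[0,0,0,16,0],[0,0,0,22,0],[0,0,0,27,0],[0,0,0,31,0],[0,0,0,35,0],[0,0,0,37,0],[0,0,0,37,0]]
  ]
}}

```text
clock: 4.25
eef_pos: [488.7, 213.2, 98.2]
eef_rot: [-3.142, -0.0, -3.067]
wrist_force: [-0.1, 0.3, 0.3]
finger_gap: 0.6
```

Request:
{"op": "send_rows", "data": {
  "series": [
    [[0,0,0,1,0],[0,0,0,2,0],[0,0,0,3,0],[0,0,0,4,0],[0,0,0,4,0],[0,0,0,4,0]]
  ]
}}

```text
clock: 4.85
eef_pos: [488.8, 213.2, 95.2]
eef_rot: [3.142, 0.0, -3.067]
wrist_force: [-4.3, -1.9, 9.6]
finger_gap: 0.4
```

```bash
python3 -c "
from h import *
go()
c=cam('wrist');save(c,'w2')"
```

```text
pos [488.8 213.2  95.2] rot [ 3.142  0.    -3.067] F [-4.3 -1.9  9.6] gap 0.4 t 4.85 j6 -1.302972627278111
```

View pics/w2.png

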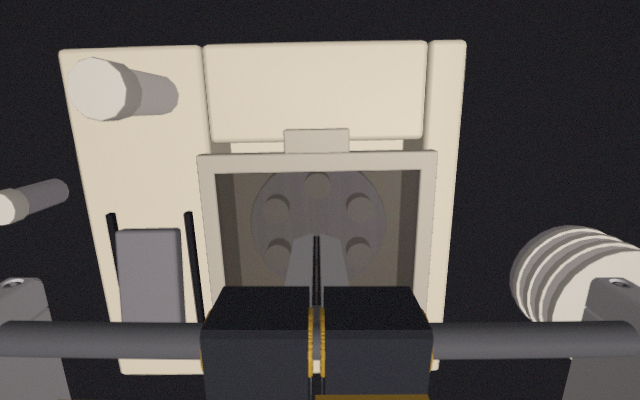

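```bash
python3 -c "
from h import *
c=cam('wrist')
W=onz(c,[(118,229),(180,229)],91);print(W.round(1))
a=.088;Q=np.array([[np.cos(a),-np.sin(a)],[np.sin(a),np.cos(a)]]);t=np.array([479.8,182.3])
print('pred',[(Q@p+t).round(1) for p in [(-5,-84),(-5,-50)]],'lid edge',onz(c,[(199,156),(437,151)],88).round(1),[(Q@p+t).round(1) for p in [(-45,-35.5),(-45,90.5)]])
for x in (52,55):print((Q@[x,-67]+t).round(1))
"
```

```text
[[483.7 105.   91. ]
 [481.2 138.8  91. ]]
pred [array([482.2,  98.2]), array([479.2, 132.1])] lid edge [[441.5 148.6  88. ]
 [429.8 270.7  88. ]] [array([438.1, 143. ]), array([427. , 268.5])]
[537.5 120.1]
[540.5 120.4]
```

Request:
{"op": "send_rows", "data": {
  "series": [
    [[0,0,0,0,0],[0,0,0,0,0],[0,0,0,-20,0],[0,0,0,-40,0],[0,-20,-40,-40,0],[0,-46,-85,-40,0],[0,-46,-85,-40,0],[0,-46,-85,-40,0]]
  ]
}}

```text
clock: 5.75
eef_pos: [541.2, 131.1, 134.1]
eef_rot: [3.142, -0.0, -3.069]
wrist_force: [-0.7, -0.0, 0.5]
finger_gap: 0.2
```

```bash
python3 -c "
from h import *
go((541.5,124,100))
c=cam('wrist');save(c,'w3')"
```

```text
[0.2, -7.1, 34.1]
pos [541.2 131.1 134.1] rot [ 3.142 -0.    -3.069] F [-0.7 -0.   0.5] gap 0.2 t 5.75 j6 -1.4717958804142028
```

View pics/w3.png

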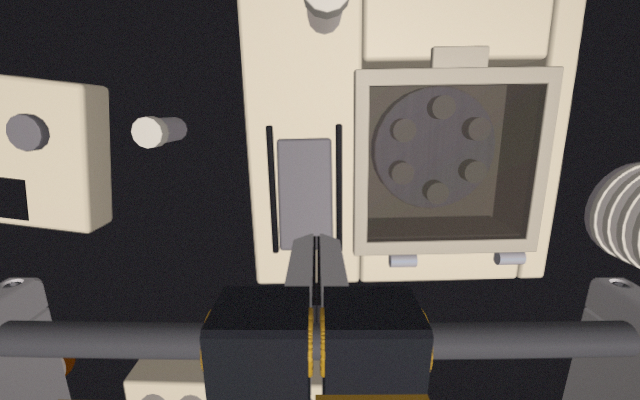

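```bash
python3 -c "
from h import *
c=cam('wrist')
print(onz(c,[(279,141),(331,139)],91).round(1),onz(c,[(281,250)],103).round(1), onz(c,[(275,252)],85).round(1))
print(proj(c,[(541.2,131.1,126)]))
"
```

```text
[[486.2 104.7  91. ]
 [482.6 136.4  91. ]] [[552.7 110.3 103. ]] [[562.2 104.8  85. ]]
[[315.30133832 249.68811031]]
```

Request:
{"op": "send_rows", "data": {
  "series": [
    [[0,-3,-5,0,0],[0,-3,-5,10,0],[0,-3,-5,18,0],[0,-3,-5,22,0],[0,-3,-5,26,0],[0,-3,-5,30,0],[0,-3,-5,33,0],[0,-3,-5,35,0],[0,-3,-5,35,0]]
  ]
}}

```text
clock: 6.75
eef_pos: [544.9, 127.2, 101.2]
eef_rot: [3.141, 0.002, -3.067]
wrist_force: [-6.1, -1.2, 16.5]
finger_gap: 0.5
```

Request:
{"op": "send_rows", "data": {
  "series": [
    [[0,0,0,0,0],[0,0,0,-25,0],[0,0,0,-50,0],[0,12,-35,-50,0],[0,25,-75,-50,0],[0,38,-115,-50,0],[0,45,-155,-50,0],[0,45,-200,-50,0],[0,45,-240,-50,0],[0,45,-240,-50,0]]
  ]
}}

```text
clock: 7.75
eef_pos: [517.2, -119.3, 149.3]
eef_rot: [-3.141, -0.0, -3.071]
wrist_force: [-0.3, 0.5, 0.1]
finger_gap: 0.1
```

```bash
python3 -c "
from h import *
go((489.5,-177,90))
c=cam('wrist');save(c,'w4');t=cam('side')
cv2.imwrite('pics/v4.png',np.vstack([c['img'],cv2.resize(t['img'][140:240,190:350],(640,400),interpolation=2)])[:,:,::-1][::1,::1][:,:])
i=cv2.imread('pics/v4.png');cv2.imwrite('pics/v4.png',cv2.resize(i,(480,600)))
for k in('bar_key','round_key','square_key','control_box'):
  for r in manip.find_in(k,c)[:2]:
    x,y,w,h=r['rect'];print(k,np.round(r['rect']),round(r['conf'],2),onz(c,[(x+w/2,y+h/2)],50).round(1))
print('pred bar px',proj(c,[489.5,-177,50]))
"
```

```text
[31.7, -55.5, 59.3]
pos [ 517.2 -119.3  149.3] rot [-3.141 -0.    -3.071] F [-0.3  0.5  0.1] gap 0.1 t 7.75 j6 -1.9369221646716646
bar_key [210. 152.  78.  38.] 0.66 [[ 493.4 -174.5   50. ]]
round_key [337. 165.  36.  31.] 0.67 [[495.1 -90.5  50. ]]
square_key [128. 136.  34.  40.] 0.78 [[ 486.5 -257.    50. ]]
control_box [ 98. 102. 310. 168.] 0.61 [[ 505.4 -171.2   50. ]]
pred bar px [[246.31408715 166.32725747]]
```

View pics/v4.png

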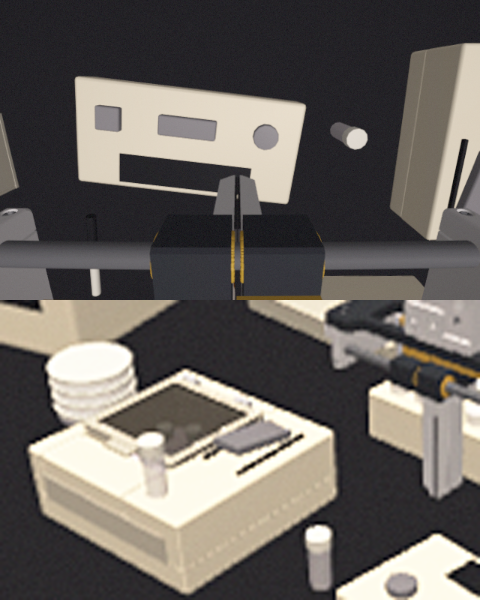

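Request:
{"op": "send_rows", "data": {
  "series": [
    [[0,15,-30,0,0],[0,30,-57,0,0],[0,30,-57,0,0],[0,30,-57,25,0],[0,30,-57,50,0],[0,30,-57,70,0],[0,30,-57,80,0],[0,30,-57,80,0]]
  ]
}}

```text
clock: 8.85
eef_pos: [491.5, -173.7, 68.6]
eef_rot: [3.141, -0.002, -3.066]
wrist_force: [0.6, -0.1, 0.5]
finger_gap: 0.1
```

Request:
{"op": "send_rows", "data": {
  "series": [
    [[0,0,-2,5,0],[0,0,-2,9,0],[0,0,-2,12,0],[0,0,-2,14,0],[0,0,-2,16,0],[0,0,-2,17,0],[0,0,-2,17,0],[0,0,-2,17,0]]
  ]
}}

```text
clock: 9.65
eef_pos: [492.1, -176.8, 52.7]
eef_rot: [-3.141, 0.001, -3.067]
wrist_force: [2.2, -0.3, 3.7]
finger_gap: 0.2
```

Request:
{"op": "send_rows", "data": {
  "series": [
    [[0,0,0,1,0],[0,0,0,2,0],[0,0,0,2,0],[0,0,0,2,0]]
  ]
}}

```text
clock: 10.05
eef_pos: [492.2, -176.8, 51.9]
eef_rot: [-3.141, 0.001, -3.067]
wrist_force: [-5.1, 2.9, 20.6]
finger_gap: 0.2
```

Key bottomed (20 N at the expected height). Release and check.

Request:
{"op": "send_rows", "data": {
  "series": [
    [[0,0,0,-4,0],[0,0,0,-15,0],[0,0,0,-40,0],[0,0,0,-80,0],[0,0,0,-120,0],[0,30,0,-140,0],[0,70,0,-140,0],[0,110,0,-140,0],[0,110,0,-140,0],[0,110,0,-140,0]]
  ]
}}

```text
clock: 11.05
eef_pos: [382.0, -185.0, 191.1]
eef_rot: [-3.141, 0.001, -3.068]
wrist_force: [0.3, 0.2, -0.0]
finger_gap: 0.5
```

```bash
python3 -c "
from h import *
go()
c=cam('side');o=cv2.imread('pics/side.png')[:,:,::-1]
f=lambda i:cv2.resize(i[130:310,180:430],(625,300),interpolation=2)
cv2.imwrite('pics/v5.png',np.vstack([f(o),f(c['img'])])[:,:,::-1])
"
```

```text
pos [ 382.  -185.   191.1] rot [-3.141e+00  1.000e-03 -3.068e+00] F [ 0.3  0.2 -0. ] gap 0.5 t 11.05 j6 -2.182046711218569
```

View pics/v5.png

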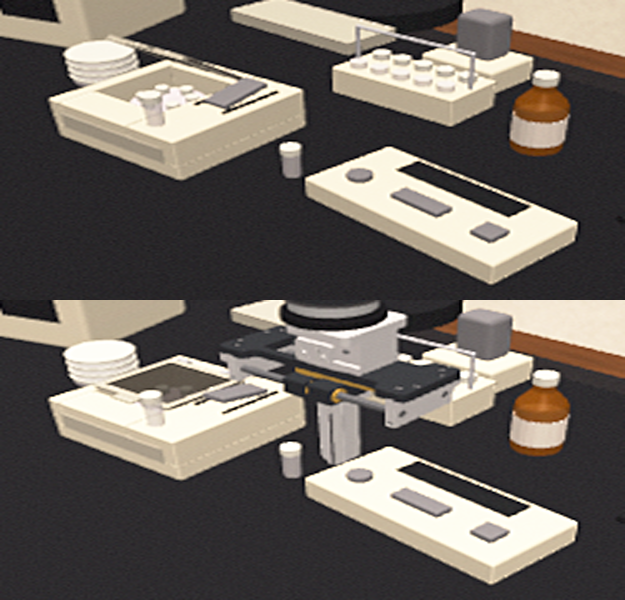

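The before/after views match: the box and bystanders haven't moved, the lid is shut, the rocker's far half is down and the keys are up. The arm is clear of everything.

```bash
python3 -c "
from h import *
print(manip.sign_off())"
```

```text
the job is handed in; nothing more can be done
None
```

I completed all three steps in order and handed the job in at about 11 s of robot time. `sign_off` reports no verdict, so the result is judged only by my own checks.

- **Lid:** I pushed it shut with closed fingertips, finishing at about 10 N. The fingertips were at about 87 mm; the shut lid's top is at 88 mm.
- **Rocker:** I pressed the far half down to its stop at about 16 N. A later side view showed the far half down and the lid still shut.
- **Bar key:** I pressed it to its stop, with force rising from 3.7 N to about 20 N at the expected height, then released it.
- **Final check:** In the last side view the lid is shut, the rocker is on and the keys are up. The control box and the bystanders that show are where they started. The arm hides part of the vial rack, and the tip tray and marker lie outside that crop. The wrist force is near zero and the arm is clear.

One disagreement: the top and wrist cameras differed by about 3 to 7 mm on positions. I aimed the rocker press by the close wrist view and the bar key press between the two, both within the finger clearance.

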